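# Lay out the espresso station

## Task

Lay out the espresso station on the black rubber mat: the green catch cup in the middle of the scale's round pan with the copper dosing ring centred on top of its rim, and the white espresso cup in the middle of the saucer. Stand the tamper midway between the scale and the saucer, and the spring-clip jar directly behind the tamper (square to the row, on the side away from the robot) about 2 cm clear of it. Everything stands upright; leave the blue cup and the steel shaker where they are.

Things in the scene. Friction and masses are not known exactly. Their poses are not given: they have to be found in the camera images.
- catch_cup_mid (a point): Centre (30 mm above the underside) of the green plastic catch cup: open round cup, straight sides, 58 mm diameter, 60 mm high, wall 3 mm, loose. z up.
- dosing_ring_mid (a point): Centre (12 mm above the underside) of the loose copper-coloured metal dosing ring lying flat: 62 mm outer, 46 mm inner diameter, 24 mm high. It rests flat on the catch cup's rim without any catch; its centre is then 42 mm above the catch cup's centre. z is its axis.
- white_cup_mid (a point): Centre (27 mm above the underside) of the white handleless ceramic espresso cup: 60 mm diameter over its upper 40 mm, narrowing to 48 mm at the foot, 54 mm high, loose. z up.
- tamper_mid (a point): Centre (34 mm above the underside) of the tamper: steel base 58 mm diameter and 22 mm high, thin steel neck (22 mm), dark wooden knob 36 mm diameter from 46 to 62 mm above the underside (grip it there, about 20 mm above this point), 68 mm high, loose. z up.
- jar_mid (a point): Centre (33 mm above the underside) of the glass jar with spring-clip lid (closed; pale 54 mm lid over an orange rubber seal, 67 mm across, that shows as an orange rim from above): 64 mm diameter, 66 mm high; the body below the orange seal (0 to 50 mm up) is plain glass; the wire clip is thin and not in the way; loose. z up.
- mat: Black rubber mat fixed on the counter, 200 mm (its x) by 340 mm (its y), 4 mm thick; origin at the centre of its underside. Its x axis points away from the robot (turned by up to 0.22 rad), y to the left. The scale and the saucer stand on it at x = -35 mm, one at y = +105 mm, the other at y = -105 mm (which is which varies): the row runs along mat y, 'behind' is mat +x, and midway between them is mat x = -35 mm, y = 0.
- scale_top (a point): Centre of the top of the round aluminium pan (80 mm diameter) of the grey scale (100 x 90 mm), 20 mm above the mat. Fixed.
- saucer_in (a point): Centre of the flat inner floor (about 64 mm across, 5 mm above the mat) of the white ceramic saucer, 110 mm over its rim, which stands 10 mm above the mat. Fixed.
- blue_cup_mid (a point): Centre (27 mm up) of a blue ceramic cup of the same shape as the white one. Loose; not to be moved.
- shaker_mid (a point): Centre (34 mm up) of a steel shaker with holes in its top, 58 mm diameter, 68 mm high. Loose; not to be moved.
Not all that is in view belongs to the job. What is shaped like the part that bears jar_mid but red is not meant.

How it is judged:
At the end, for the whole second after the job is handed in: Centres: catch cup on pan and white cup in saucer within 12 mm, ring flat on the cup's rim within 8, tamper on mat within 15 of midway, jar behind it 66-96 mm away and within 18 of the mat's centre line; all upright (0.1 rad), released, at rest; blue cup and shaker within 25 of their start (horizontal distance between catch_cup_mid and scale_top below 0.012 m and z of catch_cup_mid in the frame of scale_top between 0.025 and 0.035 m and horizontal distance between dosing_ring_mid and catch_cup_mid below 0.008 m and z of dosing_ring_mid in the frame of catch_cup_mid between 0.038 and 0.046 m and horizontal distance between white_cup_mid and saucer_in below 0.012 m and z of white_cup_mid in the frame of saucer_in between 0.022 and 0.032 m and x of tamper_mid in the frame of mat between -0.05 and -0.02 m and y of tamper_mid in the frame of mat between -0.015 and 0.015 m and height (world z) of tamper_mid between 0.033 and 0.043 m and y of jar_mid in the frame of mat between -0.018 and 0.018 m and x of jar_mid in the frame of mat above 0.02 m and horizontal distance between jar_mid and tamper_mid between 0.066 and 0.096 m and height (world z) of jar_mid between 0.032 and 0.042 m and angle between each of catch_cup_mid, dosing_ring_mid, white_cup_mid, tamper_mid, jar_mid's own z axis and vertical below 0.1 rad and linear speed of each of catch_cup, dosing_ring, white_cup, tamper, jar below 0.02 m/s and distance of each of blue_cup_mid, shaker_mid from where it was at the start of the episode below 0.025 m); the robot touches nothing.
It fails at once if the blue cup is disturbed (moved more than 25 mm) (distance of blue_cup_mid from where it was at the start of the episode above 0.025 m).
It fails at once if the steel shaker is disturbed (moved more than 25 mm) (distance of shaker_mid from where it was at the start of the episode above 0.025 m).
It also fails if it takes over 133 s, if anything falls off the work surface, if the arm or the gripper's body presses on something with over 40 N, if the wrist force passes 120 N, or if a joint passes its speed limit or range.

## Robot

A 6-joint arm with a two-finger parallel gripper is mounted at the origin on the work surface. World frame = base frame: x ahead of the robot, y to its left, z up, the work surface at z = 0. Lengths are in m, angles in rad, forces in N, time in s.
With the tool pointing down it reaches from about 0.35 to 0.975 m from the base axis. Payload 4.9 kg.
Tool frame: the origin (TCP) lies at the very end of the fingers, on their centre line; the grasp point (between the pads) lies 19 mm behind it; z points along the fingers, y is the line along which they close (so a half turn about z gives the same grasp; the last joint's range is limited). The gripper opens to 85 mm and grips with 20 to 120 N. Pads are 22 mm wide; open, the fingers measure 114 mm over their backs; the gripper's body (76 mm by 85 mm) begins 54 mm behind the grasp point. The pads swing forward as they close: fully open they stand 13 mm farther back than shut.
Start: joints at [-1.236, 0.053, 1.613, -0, 1.476, -0.119], TCP at [0.274, -0.562, 0.231] pointing down, gripper open.
Joint ranges: [-3.01, 3.01], [-1.01, 2.22], [0.06, 2.58], [-1.02, 4.17], [0.09, 2.62], [-3.14, 3.14]. Speed limits (rad/s): [2.57, 2.57, 3.14, 3.14, 3.14, 3.14].

## Interface

Orientations are given as a unit quaternion [w, x, y, z].
In Python, from plant import manip gives the robot as it stands.
- The arm moves only by the tool play_rows, never from a script. Its argument "series" is a list that holds one entry, the list of rows, each a list of 7 numbers: the shift along the world's x, y, z in m, then the turn, a rotation vector about the world's x, y, z in degrees, then the opening, from 0 (shut) to 1 (fully open). In form: [[[dx, dy, dz, rx, ry, rz, grip], ...]]. A call has 1 to 10 rows; each row shifts and turns the commanded pose from where the row before left it; what a row does not reach is not made up. A row lasts 1/10 s, in which the tool goes at most 50 mm and 8.59 degrees, less where a joint would pass 70% of its speed; a pose out of reach is approached as far as the arm can. A call with a gripper value outside its range is refused whole. The fingers move at their own pace and stop on an object; the grip force is fixed at half the most. Time passes only in rows, so rows that do not move let the fingers close. It gives the time, the measured TCP pose, the force, the opening and the grip force at its end, in the units of the state.
- manip.state(): the state, without advancing time (a new reading comes with each control period).
- manip.grab_frame(name): name is "side" or "top"; returns a dict with "frame" (384x512x3 uint8, blue, green, red), "mtx" (3x3 intrinsics, pixels), "R" (3x3) and "t" (3): a world point X has camera coordinates R X + t. Camera axes: x right, y down, z forward; pixel columns grow to the right and rows downward; lengths in m; the calibration is good to about 2 mm. A picture is of the moment at which its call begins. There is no depth.
- manip.job_done(): hands the job in; it is judged then, once.
The state is a dict: "time": time; "joint_pos": joint angles; "joint_vel": joint speeds; "joint_efforts": joint torques, N m; "tool_pos": TCP position; "tool_rot": TCP orientation; "contact_force": force on the tool from outside, world axes, zero at the start; "ft_torque": the same for the moment, N m; "gripper_width": opening from 0.0 (shut) to 1.0 (fully open); "grasp_force": force on a finger pad.
Only numpy, scipy, OpenCV 4.12 (cv2) and the standard library are available. Lean on these libraries where they do the work, as an engineer would, in place of code of your own. Each camera call takes 0.05 s, during which the arm holds its last target. There are 200 camera calls.

## Working session

There is one attempt and no reset: what is moved stays moved. The work goes in short steps, Python scripts to look and compute and a tool call to move; the robot and the scene stay as the last step left them, time stands still between calls to the robot, and variables do not carry over. Pictures are saved under pics/ and viewed, at most 14 in all, crops included, and the job is handed in when it is done.

Besides the shell and the picture viewer there is one more tool, called as a command line: name --argument value ..., lists and objects as JSON in quotes. play_rows: Moves the arm, as the interface text tells. Its arguments: {"type":"object","properties":{"series":{"type":"array"}},"required":["series"]}

```bash
mkdir -p pics; ls
cat > h.py <<'E'
import numpy as np, cv2
from plant import manip
def grab(n,save=None):
    f=manip.grab_frame(n)
    f={k:np.array(v) for k,v in f.items()}
    if save: cv2.imwrite('pics/'+save,f['frame'])
    return f
def ray(f,uv,z):
    R,t=f['R'],f['t']; c=-R.T@t
    d=R.T@np.linalg.inv(f['mtx'])@np.array([uv[0],uv[1],1.])
    return c+d*(z-c[2])/d[2]
def proj(f,X):
    p=f['mtx']@(f['R']@np.array(X,float)+f['t'].ravel()); return p[:2]/p[2]
E
python3 - <<'E'
from h import *
for n in('top','side'):
    f=grab(n,n+'0.png'); print(n,-f['R'].T@f['t'],f['R'].round(3).tolist(),f['mtx'].round(1).tolist())
    np.savez(n+'0.npz',**f)
print(manip.state())
E
```

```text
pics
top [ 0.3486676  -0.01950123  0.98595232] [[-0.016, -0.999, -0.031], [-0.996, 0.019, -0.089], [0.089, 0.029, -0.996]] [[375.6, 0.0, 263.1], [0.0, 375.6, 191.2], [0.0, 0.0, 1.0]]
side [ 0.17642423 -0.91345978  0.93530857] [[0.965, -0.263, -0.001], [-0.182, -0.665, -0.725], [0.19, 0.699, -0.689]] [[394.7, 0.0, 264.6], [0.0, 394.7, 192.3], [0.0, 0.0, 1.0]]
{'time': 0.1, 'joint_pos': array([-1.23601639e+00,  5.33056888e-02,  1.61414003e+00,  1.36541534e-05,
        1.47602409e+00, -1.19026949e-01]), 'joint_vel': array([ 0.00144194,  0.000452  , -0.00258734, -0.00068121,  0.00279263,
        0.00043304]), 'joint_efforts': array([ 5.91662338e-04, -3.94900811e+01, -3.71363211e+01, -2.16911690e-04,
        3.89507521e-03, -6.92554835e-06]), 'tool_pos': array([ 0.27379644, -0.56121084,  0.23018672]), 'tool_rot': array([-9.33852518e-04,  9.74367389e-01,  2.24960687e-01, -9.42977821e-05]), 'contact_force': array([ 0.21842833, -0.11290279,  0.28774388]), 'ft_torque': array([-0.00372396, -0.05263176,  0.05856546]), 'grasp_force': 0.0, 'gripper_width': 1.003119822103471}
```

View pics/top0.png

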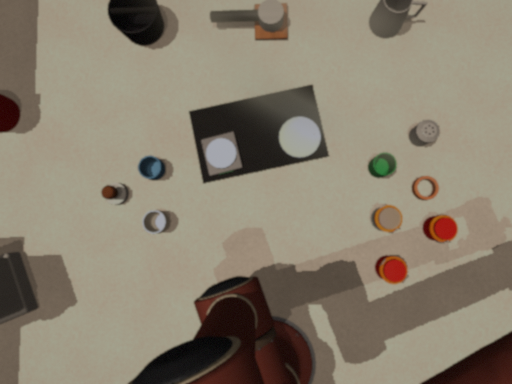

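View pics/side0.png

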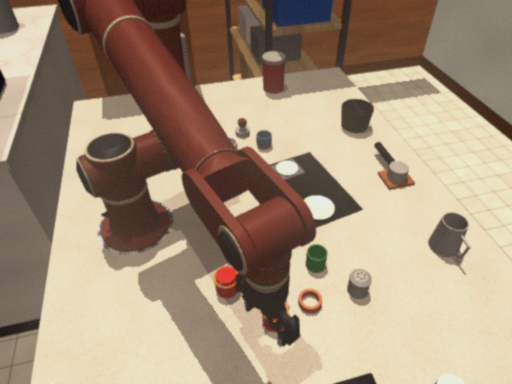

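Top view: the scale is at (221,152) and the saucer at (300,137). The tamper is at (116,192), blue cup (151,167), white cup (155,221), green cup (382,165), ring (425,188), pale-lid jar (388,218), shaker (427,131), and red decoy jars at (441,228) and (393,269). In the side view the jar is hidden behind the arm.

```bash
cat > meas.py <<'E'
from h import *
def blob(f,mask,uv,r):
    m=np.zeros_like(mask); cv2.circle(m,uv,r,255,-1); m&=mask
    cs,_=cv2.findContours(m,cv2.RETR_EXTERNAL,cv2.CHAIN_APPROX_NONE)
    if not cs: return None
    c=max(cs,key=cv2.contourArea); return c
def circ(f,c,z):
    P=np.array([ray(f,p[0],z)[:2] for p in cv2.convexHull(c)]).astype(np.float32)
    (x,y),r=cv2.minEnclosingCircle(P); return np.round([x,y,r],4)
E
python3 - <<'E'
from meas import *
f={k:v for k,v in np.load('top0.npz').items()}
im=f['frame']; hsv=cv2.cvtColor(im,cv2.COLOR_BGR2HSV)
ir=lambda a,b:cv2.inRange(hsv,np.array(a),np.array(b))
out=cv2.resize(im[80:300,90:475],None,fx=2,fy=2,interpolation=cv2.INTER_CUBIC)
for n,m,uv,r,z in [('green',ir((40,70,20),(90,255,255)),(382,165),20,.06),('ring',ir((0,90,60),(18,255,255)),(425,188),17,.024),
 ('jar',ir((5,70,60),(25,255,255)),(388,218),19,.055),('blue',ir((90,70,20),(125,255,255)),(151,167),20,.054),
 ('pan',ir((0,0,150),(180,60,255)),(221,152),19,.024),('saucer',ir((0,0,120),(180,70,255)),(300,137),24,.014),
 ('knob',ir((0,60,20),(20,255,140)),(109,192),12,.062)]:
    c=blob(f,m,uv,r)
    if c is None: print(n,None);continue
    print(n,circ(f,c,z),cv2.boundingRect(c)); cv2.drawContours(out,[((c-np.array([90,80]))*2)],-1,(255,0,255),1)
m=cv2.inRange(cv2.cvtColor(im,cv2.COLOR_BGR2GRAY),0,70); c=blob(f,m,(259,134),90); 
b=cv2.boxPoints(cv2.minAreaRect(c)); W=np.array([ray(f,p,.004) for p in b]); print('mat',W.round(4).tolist(),W.mean(0))
cv2.imwrite('pics/z1.png',out)
for p in [(155,221),(116,192),(427,131)]: print(p,hsv[p[1],p[0]],ray(f,p,.03))
E
```

```text
green [ 0.4919 -0.286   0.0342] (369, 153, 27, 24)
ring [ 0.4359 -0.4027  0.0333] (412, 176, 27, 24)
jar [ 0.3603 -0.2961  0.0361] (373, 204, 30, 29)
blue [0.4975 0.2898 0.0321] (139, 157, 25, 22)
pan [0.5381 0.118  0.039 ] (206, 138, 30, 30)
saucer [ 0.5786 -0.0887  0.055 ] (279, 116, 42, 41)
knob [0.4376 0.3926 0.0214] (101, 185, 17, 14)
mat [[0.6565, 0.2067, 0.004], [0.72, -0.1276, 0.004], [0.527, -0.1616, 0.004], [0.464, 0.1665, 0.004]] [0.59187674 0.02100009 0.004     ]
(155, 221) [  0   8 151] [0.36319254 0.28687065 0.03      ]
(116, 192) [ 13 164  28] [0.43973625 0.38943588 0.03      ]
(427, 131) [ 17  43 136] [ 0.58106274 -0.41342101  0.03      ]
```

View pics/z1.png

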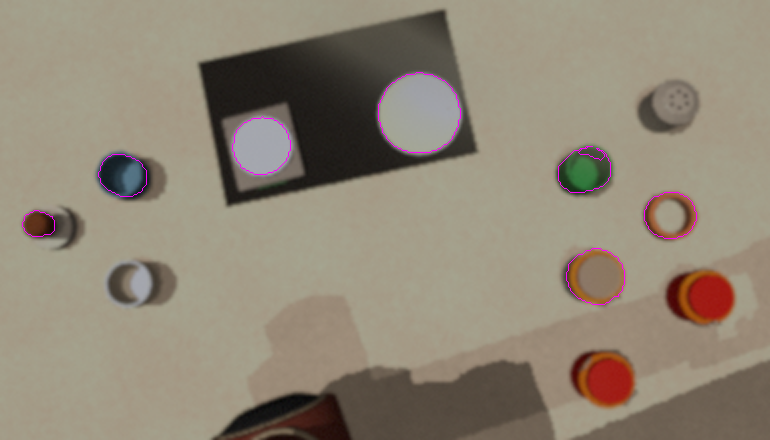

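```bash
cat >> meas.py <<'E'
from scipy.optimize import least_squares
def farfit(f,c,z,r):
    """fit circle of known radius at height z to the contour half that faces away from the camera's foot point"""
    cam=-f['R'].T@f['t'].ravel()
    P=np.array([ray(f,p[0],z)[:2] for p in c]); x=P.mean(0)
    for _ in range(4):
        d=(x-cam[:2])/np.linalg.norm(x-cam[:2]); Q=P[(P-x)@d>0.1*r]
        s=least_squares(lambda q:np.hypot(*(Q-q).T)-r,x,loss='soft_l1',f_scale=.001); x=s.x
    return x.round(4),round(float(np.sqrt(np.mean(s.fun**2))),4)
E
python3 - <<'E'
from meas import *
f={k:v for k,v in np.load('top0.npz').items()}
im=f['frame']; hsv=cv2.cvtColor(im,cv2.COLOR_BGR2HSV)
ir=lambda a,b:cv2.inRange(hsv,np.array(a),np.array(b))
out=cv2.resize(im[80:300,90:475],None,fx=2,fy=2,interpolation=cv2.INTER_CUBIC)
for n,m,uv,r,z,R in [('green',ir((40,70,20),(90,255,255)),(382,165),20,.06,.029),('ring',ir((0,90,60),(18,255,255)),(425,188),17,.024,.031),
 ('jar',ir((5,70,60),(25,255,255)),(388,218),19,.052,.0335),('white',ir((0,0,80),(180,27,255)),(155,222),16,.054,.03),
 ('knob',ir((0,60,20),(20,255,140)),(109,192),12,.060,.018)]:
    c=blob(f,m,uv,r)
    x,e=farfit(f,c,z,R); print(n,x,e)
    q=[(proj(f,[x[0]+R*np.cos(a),x[1]+R*np.sin(a),zz])-[90,80])*2 for zz in(0,z) for a in np.linspace(0,6.28,60)]
    for u in q: cv2.circle(out,tuple(int(v) for v in u),0,(255,0,255),-1)
cv2.imwrite('pics/z2.png',out)
E
```

```text
green [ 0.4906 -0.2901] 0.0043
ring [ 0.4366 -0.4037] 0.001
jar [ 0.3606 -0.2988] 0.0008
white [0.3622 0.2828] 0.0007
knob [0.4378 0.3956] 0.0011
```

View pics/z2.png

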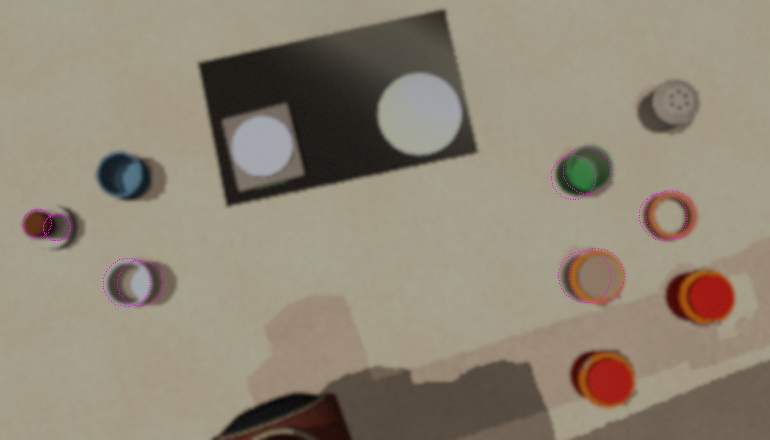

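play_rows --series '[[[0,0,0,0,0,-5,1],[0,0.01,0,0,0,-5,1],[0,0.02,0,0,0,-5,1],[0.01,0.03,0,0,0,0,1],[0.015,0.04,0,0,0,0,1],[0.015,0.04,0,0,0,0,1],[0.015,0.04,0,0,0,0,1],[0.015,0.03,0,0,0,0,1],[0.01,0.03,0,0,0,0,1],[0,0.02,0,0,0,0,1]]]'

```text
time: 1.1
tool_pos: [0.3545, -0.2996, 0.2308]
tool_rot: [-0.0, 0.995, 0.097, -0.0]
contact_force: [0.6, 0.3, 0.4]
gripper_width: 1.0
grasp_force: 0.0
```

The drawn circles fit the ring, jar, white cup and knob. The green fit is off by about 4 mm, so I'll redo it later. The tool is over the jar, so I'll descend.

play_rows --series '[[[0.006,0,-0.03,0,0,0,1],[0,0,-0.04,0,0,0,1],[0,0,-0.04,0,0,0,1],[0,0,-0.04,0,0,0,1],[0,0,-0.03,0,0,0,1],[0,0,-0.02,0,0,0,1],[0,0,-0.015,0,0,0,1],[0,0,-0.004,0,0,0,1],[0,0,0,0,0,0,1],[0,0,0,0,0,0,0.5]]]'

```text
time: 2.1
tool_pos: [0.3604, -0.3022, 0.0131]
tool_rot: [0.001, 0.995, 0.096, 0.0]
contact_force: [0.5, -0.2, 1.4]
gripper_width: 0.859
grasp_force: 0.9
```

play_rows --series '[[[0,0,0,0,0,0,0.5],[0,0,0,0,0,0,0.5],[0,0,0,0,0,0,0.5],[0,0,0,0,0,0,0.5],[0,0,0,0,0,0,0.5],[0,0,0,0,0,0,0.5],[0,0,0,0,0,0,0.5]]]'

```text
time: 2.8
tool_pos: [0.3606, -0.3021, 0.0141]
tool_rot: [0.0, 0.995, 0.096, 0.001]
contact_force: [-1.0, 2.7, 5.9]
gripper_width: 0.756
grasp_force: 64.5
```

Run:
```python
from meas import *
f=grab('top','top1.png'); im=f['frame']; hsv=cv2.cvtColor(im,cv2.COLOR_BGR2HSV)
m=cv2.inRange(hsv,np.array((35,40,10)),np.array((95,255,255)))
c=cv2.convexHull(blob(f,m,(382,165),20)); print(cv2.boundingRect(c))
c=cv2.findContours(cv2.drawContours(np.zeros_like(m),[c],-1,255,-1),0,1)[0][0]
print(farfit(f,c,.06,.029))
cv2.imwrite('pics/z3.png',cv2.resize(im[110:260,330:480],None,fx=4,fy=4,interpolation=cv2.INTER_CUBIC))
```

```text
(368, 152, 29, 25)
(array([ 0.4945, -0.2926]), 0.0007)
```

View pics/z3.png

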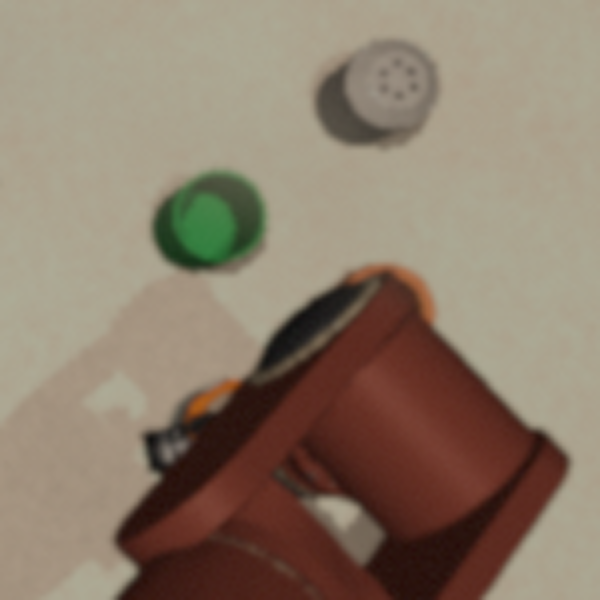

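play_rows --series '[[[0,0,0.01,0,0,0,0.5],[0,0,0.02,0,0,0,0.5],[0,0,0.035,0,0,0,0.5],[0,0,0.035,0,0,0,0.5],[0.01,0.01,0.02,0,0,0,0.5],[0.025,0.03,0.02,0,0,0,0.5],[0.03,0.036,0,0,0,0,0.5],[0.03,0.036,0,0,0,0,0.5],[0.03,0.036,0,0,0,0,0.5],[0.03,0.036,0,0,0,0,0.5]]]'

```text
time: 3.85
tool_pos: [0.5161, -0.1162, 0.1535]
tool_rot: [0.001, 0.995, 0.096, 0.001]
contact_force: [0.4, -0.7, -1.9]
gripper_width: 0.754
grasp_force: 66.8
```

play_rows --series '[[[0.03,0.036,0,0,0,0,0.5],[0.03,0.036,0,0,0,0,0.5],[0.03,0.036,0,0,0,0,0.5],[0.02,0.025,0,0,0,0,0.5],[0.012,0.015,0,0,0,0,0.5],[0,0,-0.02,0,0,0,0.5],[0,0,-0.03,0,0,0,0.5],[0,0,-0.03,0,0,0,0.5],[0,0,-0.02,0,0,0,0.5],[0,0,0,0,0,0,0.5]]]'

```text
time: 4.85
tool_pos: [0.634, 0.0305, 0.0487]
tool_rot: [-0.001, 0.995, 0.096, -0.004]
contact_force: [-0.3, -0.3, -3.2]
gripper_width: 0.756
grasp_force: 66.9
```

play_rows --series '[[[0.003,0,-0.01,0,0,0,0.5],[0,0,-0.01,0,0,0,0.5],[0,0,-0.007,0,0,0,0.5],[0,0,-0.003,0,0,0,0.5],[0,0,0,0,0,0,0.5],[0,0,0,0,0,0,0.5]]]'

```text
time: 5.45
tool_pos: [0.6402, 0.0303, 0.0227]
tool_rot: [0.0, 0.995, 0.096, 0.0]
contact_force: [-0.3, -0.2, -1.1]
gripper_width: 0.757
grasp_force: 66.9
```

play_rows --series '[[[-0.001,0,-0.003,0,0,0,0.5],[0,0,-0.002,0,0,0,0.5],[0,0,0,0,0,0,0.5],[0,0,0,0,0,0,0.5]]]'

```text
time: 5.85
tool_pos: [0.6392, 0.0303, 0.0182]
tool_rot: [0.0, 0.995, 0.096, 0.0]
contact_force: [-3.1, -1.0, 4.0]
gripper_width: 0.755
grasp_force: 67.0
```

Contact. I'll release, lift straight up, and head for the green cup.

play_rows --series '[[[0,0,0,0,0,0,0.8],[0,0,0,0,0,0,0.9],[0,0,0,0,0,0,1],[0,0,0,0,0,0,1],[0,0,0.01,0,0,0,1],[0,0,0.03,0,0,0,1],[0,0,0.04,0,0,0,1],[0,0,0.04,0,0,0,1],[0,-0.01,0.03,0,0,0,1],[-0.01,-0.03,0.01,0,0,0,1]]]'

```text
time: 6.85
tool_pos: [0.632, -0.0087, 0.1838]
tool_rot: [0.001, 0.995, 0.097, 0.005]
contact_force: [0.5, -1.3, 0.4]
gripper_width: 0.998
grasp_force: 0.0
```

play_rows --series '[[[-0.015,-0.035,0,0,0,0,1],[-0.015,-0.035,0,0,0,0,1],[-0.015,-0.035,0,0,0,0,1],[-0.015,-0.035,0,0,0,0,1],[-0.015,-0.035,0,0,0,0,1],[-0.015,-0.035,0,0,0,0,1],[-0.015,-0.03,0,0,0,0,1],[-0.015,-0.025,0,0,0,0,1],[-0.015,-0.017,0,0,0,0,1],[0,0,0,0,0,0,1]]]'

```text
time: 7.85
tool_pos: [0.4927, -0.2937, 0.1781]
tool_rot: [0.001, 0.996, 0.094, 0.0]
contact_force: [0.3, 0.2, -0.3]
gripper_width: 1.001
grasp_force: 0.0
```

play_rows --series '[[[0.001,0.002,-0.03,0,0,0,1],[0,0,-0.04,0,0,0,1],[0,0,-0.04,0,0,0,1],[0,0,-0.03,0,0,0,1],[0,0,-0.015,0,0,0,1],[0,0,-0.007,0,0,0,1],[0,0,0,0,0,0,1],[0,0,0,0,0,0,0.5],[0,0,0,0,0,0,0.5],[0,0,0,0,0,0,0.5]]]'

```text
time: 8.85
tool_pos: [0.4967, -0.291, 0.0179]
tool_rot: [0.002, 0.995, 0.096, 0.002]
contact_force: [0.0, 0.4, 5.4]
gripper_width: 0.656
grasp_force: 63.9
```

play_rows --series '[[[0,0,0,0,0,0,0.5],[0,0,0,0,0,0,0.5],[0,0,0,0,0,0,0.5],[0,0,0,0,0,0,0.5],[0,0,0,0,0,0,0.5]]]'

```text
time: 9.35
tool_pos: [0.4967, -0.291, 0.0179]
tool_rot: [0.001, 0.995, 0.096, 0.002]
contact_force: [-0.2, -0.8, 5.3]
gripper_width: 0.665
grasp_force: 64.0
```

Run:
```python
from meas import *
f=grab('top','top2.png'); im=f['frame']; hsv=cv2.cvtColor(im,cv2.COLOR_BGR2HSV)
m=cv2.inRange(hsv,np.array((5,70,60)),np.array((25,255,255)))
u=proj(f,[.638,.030,.056]); print(u)
c=blob(f,m,tuple(int(v) for v in u),20)
if c is not None: print(cv2.boundingRect(c),farfit(f,c,.056,.0335),circ(f,c,.056))
s=grab('side')['frame']
cv2.imwrite('pics/v1.png',np.hstack([cv2.resize(im[60:260,190:450],(390,300)),cv2.resize(s[130:330,200:460],(390,300))]))
```

```text
[253.04717203 110.60095895]
(238, 97, 29, 28) (array([0.6416, 0.0326]), 0.0018) [0.6401 0.032  0.0376]
```

View pics/v1.png

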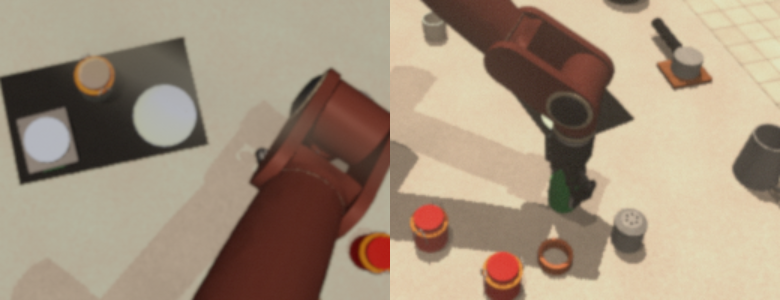

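The view shows the jar standing upright on the mat at (95,75) and the green cup gripped. The jar measures about (0.640, 0.032), which is good. Next the cup goes to the pan.

play_rows --series '[[[0,0,0.01,0,0,0,0.5],[0,0,0.025,0,0,0,0.5],[0,0,0.035,0,0,0,0.5],[0,0.01,0.03,0,0,0,0.5],[0.003,0.025,0.02,0,0,0,0.5],[0.005,0.04,0,0,0,0,0.5],[0.005,0.04,0,0,0,0,0.5],[0.005,0.04,0,0,0,0,0.5],[0.005,0.04,0,0,0,0,0.5],[0.005,0.04,0,0,0,0,0.5]]]'

```text
time: 10.45
tool_pos: [0.5228, -0.0531, 0.1359]
tool_rot: [0.0, 0.995, 0.096, 0.0]
contact_force: [0.4, -0.3, -0.6]
gripper_width: 0.661
grasp_force: 63.7
```

play_rows --series '[[[0.005,0.04,0,0,0,0,0.5],[0.005,0.04,0,0,0,0,0.5],[0.003,0.04,0,0,0,0,0.5],[0,0.03,0,0,0,0,0.5],[0,0.017,0,0,0,0,0.5],[0,0.007,-0.01,0,0,0,0.5],[0,0,-0.03,0,0,0,0.5],[0,0,-0.03,0,0,0,0.5],[0,0,-0.015,0,0,0,0.5],[0,0,0,0,0,0,0.5]]]'

```text
time: 11.45
tool_pos: [0.5334, 0.1185, 0.0471]
tool_rot: [0.0, 0.995, 0.095, -0.003]
contact_force: [-0.4, -0.0, -0.1]
gripper_width: 0.663
grasp_force: 63.7
```

play_rows --series '[[[0.002,0,0,0,0,0,0.5],[0,0,0,0,0,0,0.5],[0,0,0,0,0,0,0.5]]]'

```text
time: 11.75
tool_pos: [0.5394, 0.1192, 0.0521]
tool_rot: [0.0, 0.995, 0.096, 0.002]
contact_force: [-0.1, -0.7, 0.6]
gripper_width: 0.659
grasp_force: 63.7
```

play_rows --series '[[[0,-0.001,-0.005,0,0,0,0.5],[0,0,-0.003,0,0,0,0.5],[0,0,-0.002,0,0,0,0.5],[0,0,0,0,0,0,0.5],[0,0,0,0,0,0,0.5]]]'

```text
time: 12.25
tool_pos: [0.5381, 0.1182, 0.0419]
tool_rot: [0.0, 0.995, 0.096, -0.0]
contact_force: [-5.2, -0.6, 10.8]
gripper_width: 0.659
grasp_force: 64.3
```

play_rows --series '[[[0,0,0,0,0,0,0.75],[0,0,0,0,0,0,0.85],[0,0,0,0,0,0,1],[0,0,0,0,0,0,1],[0,0,0.01,0,0,0,1],[0,0,0.03,0,0,0,1],[0,0,0.04,0,0,0,1],[0,0,0.03,0,0,0,1],[0,-0.02,0.02,0,0,0,1],[-0.006,-0.035,0,0,0,0,1]]]'

```text
time: 13.25
tool_pos: [0.5349, 0.0639, 0.1759]
tool_rot: [0.0, 0.995, 0.097, 0.005]
contact_force: [0.1, -1.4, 1.0]
gripper_width: 1.0
grasp_force: 0.0
```

play_rows --series '[[[-0.01,-0.045,0,0,0,0,1],[-0.01,-0.045,0,0,0,0,1],[-0.01,-0.045,0,0,0,0,1],[-0.01,-0.045,0,0,0,0,1],[-0.01,-0.045,0,0,0,0,1],[-0.01,-0.045,0,0,0,0,1],[-0.01,-0.045,0,0,0,0,1],[-0.01,-0.045,0,0,0,0,1],[-0.01,-0.045,0,0,0,0,1],[-0.005,-0.035,0,0,0,0,1]]]'

```text
time: 14.25
tool_pos: [0.436, -0.3793, 0.1712]
tool_rot: [0.001, 0.995, 0.095, 0.0]
contact_force: [0.7, 0.1, 0.7]
gripper_width: 0.999
grasp_force: 0.0
```

play_rows --series '[[[0,-0.022,0,0,0,0,1],[0,0,-0.03,0,0,0,1],[0,0,-0.03,0,0,0,1],[0,0,-0.03,0,0,0,1],[0,0,-0.015,0,0,0,1],[0,0,0,0,0,0,1],[0,0,0,0,0,0,1]]]'

```text
time: 14.95
tool_pos: [0.4375, -0.3992, 0.0665]
tool_rot: [0.001, 0.995, 0.096, 0.0]
contact_force: [0.4, -1.5, -0.3]
gripper_width: 0.999
grasp_force: 0.0
```

Run:
```python
from meas import *
f=grab('top','top3.png'); im=f['frame']; hsv=cv2.cvtColor(im,cv2.COLOR_BGR2HSV)
m=cv2.inRange(hsv,np.array((35,40,10)),np.array((95,255,255)))
u=proj(f,[.538,.118,.084]); print(u)
c=cv2.convexHull(blob(f,m,tuple(int(v) for v in u),20)); print(cv2.boundingRect(c))
c=cv2.findContours(cv2.drawContours(np.zeros_like(m),[c],-1,255,-1),0,1)[0][0]
print(farfit(f,c,.084,.029))
g=grab('side');s=g['frame']
m=cv2.inRange(cv2.cvtColor(s,cv2.COLOR_BGR2HSV),np.array((35,60,10)),np.array((95,255,255)))
u=proj(g,[.538,.118,.06]);c=blob(g,m,tuple(int(v) for v in u),35);
if c is not None: print(u,cv2.boundingRect(c),[proj(g,[.538,.118,z]) for z in(.024,.084)])
cv2.imwrite('pics/v2.png',np.hstack([cv2.resize(im[60:260,190:450],(390,300)),cv2.resize(s[130:330,200:460],(390,300))]))
```

```text
[217.04886901 147.96922844]
(205, 137, 26, 26)
(array([0.5367, 0.1192]), 0.0008)
```

View pics/v2.png

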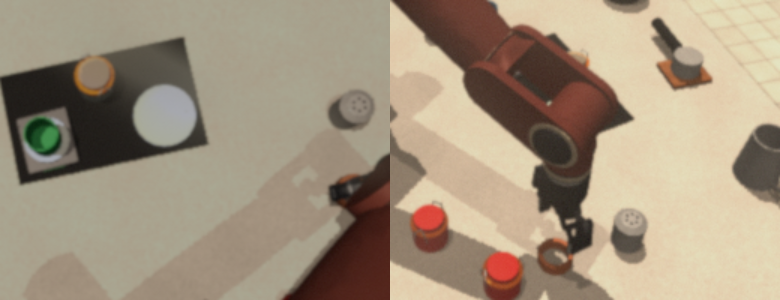

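The cup stands on the pan, centred within about 2 mm at (42,135), and the gripper is over the ring at (555,255).

play_rows --series '[[[-0.001,-0.004,-0.02,0,0,0,1],[0,0,-0.02,0,0,0,1],[0,0,-0.014,0,0,0,1],[0,0,-0.007,0,0,0,1],[0,0,0,0,0,0,1],[0,0,0,0,0,0,1]]]'

```text
time: 15.65
tool_pos: [0.4365, -0.4032, 0.0052]
tool_rot: [0.001, 0.995, 0.096, 0.0]
contact_force: [0.8, 0.5, 0.2]
gripper_width: 1.003
grasp_force: 0.0
```

play_rows --series '[[[0,0,0,0,0,0,0.6],[0,0,0,0,0,0,0.6],[0,0,0,0,0,0,0.6],[0,0,0,0,0,0,0.6],[0,0,0,0,0,0,0.6],[0,0,0,0,0,0,0.6],[0,0,0,0,0,0,0.6]]]'

```text
time: 16.35
tool_pos: [0.437, -0.404, 0.0066]
tool_rot: [0.001, 0.995, 0.096, 0.001]
contact_force: [-0.9, 0.7, 7.0]
gripper_width: 0.702
grasp_force: 63.4
```

play_rows --series '[[[0,0,0.01,0,0,0,0.6],[0,0,0.02,0,0,0,0.6],[0,0,0.03,0,0,0,0.6],[0,0,0.035,0,0,0,0.6],[0,0.01,0.035,0,0,0,0.6],[0.005,0.025,0.03,0,0,0,0.6],[0.005,0.03,0.02,0,0,0,0.6],[0.007,0.035,0,0,0,0,0.6],[0.007,0.035,0,0,0,0,0.6],[0.007,0.035,0,0,0,0,0.6]]]'

```text
time: 17.35
tool_pos: [0.467, -0.2313, 0.1852]
tool_rot: [0.0, 0.995, 0.096, 0.0]
contact_force: [0.6, 0.4, -1.1]
gripper_width: 0.701
grasp_force: 64.8
```

play_rows --series '[[[0.007,0.035,0,0,0,0,0.6],[0.007,0.035,0,0,0,0,0.6],[0.007,0.035,0,0,0,0,0.6],[0.007,0.035,0,0,0,0,0.6],[0.007,0.035,0,0,0,0,0.6],[0.007,0.035,0,0,0,0,0.6],[0.007,0.035,0,0,0,0,0.6],[0.007,0.035,0,0,0,0,0.6],[0.007,0.03,0,0,0,0,0.6],[0.004,0.022,0,0,0,0,0.6]]]'

```text
time: 18.35
tool_pos: [0.5339, 0.1013, 0.1848]
tool_rot: [-0.0, 0.995, 0.097, 0.0]
contact_force: [0.3, 0.3, -1.3]
gripper_width: 0.699
grasp_force: 64.8
```

play_rows --series '[[[0.002,0.014,-0.01,0,0,0,0.6],[0,0.006,-0.02,0,0,0,0.6],[0,0,-0.03,0,0,0,0.6],[0,0,-0.02,0,0,0,0.6],[0,0,0,0,0,0,0.6],[0,0,0,0,0,0,0.6],[0,0,0,0,0,0,0.6]]]'

```text
time: 19.05
tool_pos: [0.537, 0.1191, 0.1059]
tool_rot: [0.0, 0.995, 0.096, 0.001]
contact_force: [-0.4, -0.2, -0.7]
gripper_width: 0.708
grasp_force: 64.9
```

Run:
```python
from meas import *
f=grab('top');im=f['frame'];g=grab('side');s=g['frame']
u=proj(f,[.537,.119,.123]);v=proj(g,[.537,.119,.1]);print(u,v)
a,b=u.astype(int);c,d=v.astype(int)
k=lambda i,x,y:cv2.resize(i[y-40:y+40,max(x-52,0):x+52],(390,300),interpolation=cv2.INTER_CUBIC)
cv2.imwrite('pics/v3.png',np.hstack([k(im,a,b),k(s,c,d)]))
```

```text
[214.08056251 145.01334222] [287.04676089 149.98465215]
```

View pics/v3.png

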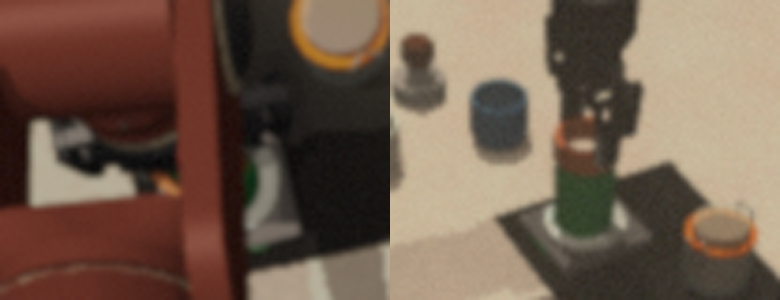

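The side view shows the ring held level, directly above the cup at about (585,150), so I'll lower it.

play_rows --series '[[[0,0,-0.005,0,0,0,0.6],[0,0,-0.004,0,0,0,0.6],[0,0,-0.003,0,0,0,0.6],[0,0,-0.001,0,0,0,0.6],[0,0,0,0,0,0,0.6],[0,0,0,0,0,0,0.6]]]'

```text
time: 19.75
tool_pos: [0.536, 0.1193, 0.0913]
tool_rot: [-0.0, 0.995, 0.096, 0.0]
contact_force: [-0.1, 0.5, -1.6]
gripper_width: 0.705
grasp_force: 64.9
```

play_rows --series '[[[0.001,0,-0.001,0,0,0,0.6],[0,0,-0.001,0,0,0,0.6],[0,0,0,0,0,0,0.6],[0,0,0,0,0,0,0.6]]]'

```text
time: 20.15
tool_pos: [0.5377, 0.1194, 0.0909]
tool_rot: [0.0, 0.995, 0.096, 0.001]
contact_force: [-2.2, 0.4, 5.9]
gripper_width: 0.704
grasp_force: 65.6
```

play_rows --series '[[[0,0,0,0,0,0,0.75],[0,0,0,0,0,0,0.85],[0,0,0,0,0,0,1],[0,0,0,0,0,0,1],[0,0,0,0,0,0,1],[0,0,0.01,0,0,0,1],[0,0,0.025,0,0,0,1],[0,0,0.035,0,0,0,1],[0,0,0.03,0,0,0,1],[-0.005,0.01,0,0,0,0,1]]]'

```text
time: 21.15
tool_pos: [0.5356, 0.1291, 0.1962]
tool_rot: [0.0, 0.995, 0.095, 0.006]
contact_force: [0.6, 0.2, 1.0]
gripper_width: 1.003
grasp_force: 0.0
```

play_rows --series '[[[-0.01,0.03,0,0,0,0,1],[-0.012,0.035,0,0,0,0,1],[-0.012,0.035,0,0,0,0,1],[-0.012,0.035,0,0,0,0,1],[-0.012,0.035,0,0,0,0,1],[-0.012,0.035,0,0,0,0,1],[-0.012,0.03,0,0,0,0,1],[-0.01,0.02,0,0,0,0,1],[-0.003,0.011,0,0,0,0,1],[0,0,-0.03,0,0,0,1]]]'

```text
time: 22.15
tool_pos: [0.439, 0.3984, 0.164]
tool_rot: [-0.002, 0.995, 0.097, 0.004]
contact_force: [-0.1, 0.2, 0.1]
gripper_width: 1.004
grasp_force: 0.0
```

play_rows --series '[[[0,0,-0.03,0,0,0,1],[0,0,0,0,0,0,1],[0,0,0,0,0,0,1]]]'

```text
time: 22.45
tool_pos: [0.4368, 0.3947, 0.129]
tool_rot: [0.0, 0.995, 0.096, -0.001]
contact_force: [-0.3, -0.7, 0.8]
gripper_width: 1.0
grasp_force: 0.0
```

Run:
```python
from meas import *
f=grab('top','top4.png'); im=f['frame']; hsv=cv2.cvtColor(im,cv2.COLOR_BGR2HSV)
m=cv2.inRange(hsv,np.array((0,90,60)),np.array((18,255,255)))
u=proj(f,[.538,.119,.108]); print(u)
c=blob(f,m,tuple(int(v) for v in u),24)
print(cv2.boundingRect(c),farfit(f,c,.108,.031),circ(f,c,.108))
g=grab('side');s=g['frame']
a,b=u.astype(int);c,d=proj(g,[.5,.25,.05]).astype(int)
cv2.imwrite('pics/v4.png',np.hstack([cv2.resize(i[max(y-60,0):max(y-60,0)+120,max(x-78,0):x+78],(390,300),interpolation=cv2.INTER_CUBIC) for i,x,y in((im,a,b),(s,c,d))]))
```

```text
[215.090763   145.92990623]
(201, 133, 28, 28) (array([0.5383, 0.1214]), 0.001) [0.537  0.12   0.0335]
```

View pics/v4.png

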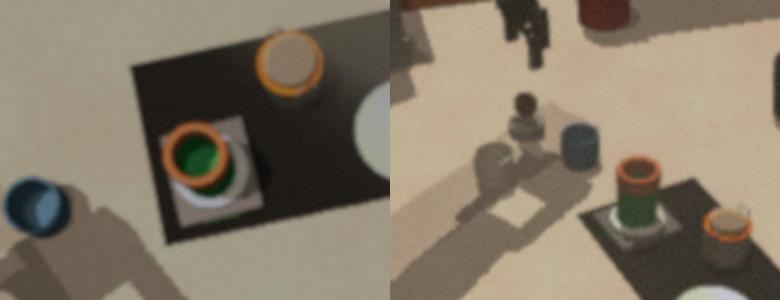

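The ring sits flat and centred on the cup, within about 2 mm. Now the tamper.

play_rows --series '[[[0.001,0.001,-0.03,0,0,0,1],[0,0,-0.03,0,0,0,1],[0,0,-0.025,0,0,0,1],[0,0,-0.009,0,0,0,1],[0,0,0,0,0,0,1],[0,0,0,0,0,0,1],[0,0,0,0,0,0,0.6],[0,0,0,0,0,0,0.2],[0,0,0,0,0,0,0.2],[0,0,0,0,0,0,0.2]]]'

```text
time: 23.55
tool_pos: [0.4386, 0.3964, 0.0364]
tool_rot: [-0.0, 0.995, 0.096, 0.001]
contact_force: [-0.9, -1.9, 2.6]
gripper_width: 0.394
grasp_force: 59.4
```

play_rows --series '[[[0,0,0,0,0,0,0.2],[0,0,0,0,0,0,0.2],[0,0,0,0,0,0,0.2],[0,0,0,0,0,0,0.2],[0,0,0,0,0,0,0.2],[0,0,0,0,0,0,0.2]]]'

```text
time: 24.15
tool_pos: [0.4385, 0.3964, 0.0363]
tool_rot: [-0.0, 0.995, 0.096, 0.0]
contact_force: [-1.0, -3.0, 5.1]
gripper_width: 0.398
grasp_force: 59.7
```

play_rows --series '[[[0,0,0.01,0,0,0,0.2],[0,0,0.02,0,0,0,0.2],[0,0,0.03,0,0,0,0.2],[0,0,0.035,0,0,0,0.2],[0,0,0.035,0,0,0,0.2],[0.003,-0.01,0.025,0,0,0,0.2],[0.006,-0.02,0.01,0,0,0,0.2],[0.009,-0.028,0,0,0,0,0.2],[0.009,-0.028,0,0,0,0,0.2],[0.009,-0.028,0,0,0,0,0.2]]]'

```text
time: 25.15
tool_pos: [0.4733, 0.2812, 0.1994]
tool_rot: [0.0, 0.995, 0.096, -0.001]
contact_force: [-0.5, -0.1, -4.2]
gripper_width: 0.396
grasp_force: 60.4
```

play_rows --series '[[[0.009,-0.028,0,0,0,0,0.2],[0.009,-0.028,0,0,0,0,0.2],[0.009,-0.028,0,0,0,0,0.2],[0.009,-0.028,0,0,0,0,0.2],[0.009,-0.028,0,0,0,0,0.2],[0.009,-0.028,0,0,0,0,0.2],[0.009,-0.028,0,0,0,0,0.2],[0.009,-0.028,0,0,0,0,0.2],[0.009,-0.024,0,0,0,0,0.2],[0.003,-0.02,0,0,0,0,0.2]]]'

```text
time: 26.15
tool_pos: [0.5577, 0.013, 0.1993]
tool_rot: [-0.0, 0.995, 0.095, -0.001]
contact_force: [-0.5, 0.0, -3.9]
gripper_width: 0.395
grasp_force: 60.4
```

play_rows --series '[[[0,0,-0.02,0,0,0,0.2],[0,0,-0.03,0,0,0,0.2],[0,0,-0.03,0,0,0,0.2],[0,0,-0.03,0,0,0,0.2],[0,0,-0.02,0,0,0,0.2],[0,0,0,0,0,0,0.2],[0,0,0,0,0,0,0.2],[0,0,0,0,0,0,0.2]]]'

```text
time: 26.95
tool_pos: [0.5591, 0.0142, 0.072]
tool_rot: [0.0, 0.995, 0.096, 0.001]
contact_force: [0.7, 1.0, -2.7]
gripper_width: 0.393
grasp_force: 60.6
```

play_rows --series '[[[0,0,-0.01,0,0,0,0.2],[0,0,-0.01,0,0,0,0.2],[0,0,-0.006,0,0,0,0.2],[0,0,-0.003,0,0,0,0.2],[0,0,-0.002,0,0,0,0.2],[0,0,-0.001,0,0,0,0.2],[0,0,0,0,0,0,0.2],[0,0,0,0,0,0,0.2]]]'

```text
time: 27.75
tool_pos: [0.5578, 0.0144, 0.0405]
tool_rot: [-0.0, 0.995, 0.096, -0.001]
contact_force: [-8.9, 0.3, 11.7]
gripper_width: 0.399
grasp_force: 62.0
```

play_rows --series '[[[0,0,0,0,0,0,0.5],[0,0,0,0,0,0,0.7],[0,0,0,0,0,0,0.9],[0,0,0,0,0,0,0.9],[0,0,0.015,0,0,0,0.9],[0,0,0.03,0,0,0,0.9],[0,0,0.04,0,0,0,0.9],[0,0,0.04,0,0,0,0.9],[0,0,0.03,0,0,0,1],[-0.01,0.015,0,0,0,0,1]]]'

```text
time: 28.75
tool_pos: [0.552, 0.0282, 0.2012]
tool_rot: [0.001, 0.995, 0.095, 0.006]
contact_force: [0.4, -0.4, 1.4]
gripper_width: 0.999
grasp_force: 0.0
```

play_rows --series '[[[-0.02,0.028,0,0,0,0,1],[-0.022,0.03,0,0,0,0,1],[-0.022,0.03,0,0,0,0,1],[-0.022,0.03,0,0,0,0,1],[-0.022,0.03,0,0,0,0,1],[-0.022,0.03,0,0,0,0,1],[-0.022,0.03,0,0,0,0,1],[-0.02,0.025,0,0,0,0,1],[-0.014,0.02,0,0,0,0,1],[0,0,-0.02,0,0,0,1]]]'

```text
time: 29.75
tool_pos: [0.3614, 0.2852, 0.1759]
tool_rot: [-0.002, 0.995, 0.098, 0.002]
contact_force: [0.5, 0.3, 0.8]
gripper_width: 1.0
grasp_force: 0.0
```

play_rows --series '[[[0,0,-0.04,0,0,0,1],[0,0,-0.03,0,0,0,1],[0,0,-0.02,0,0,0,1],[0,0,0,0,0,0,1],[0,0,0,0,0,0,1],[0,0,0,0,0,0,1]]]'

```text
time: 30.35
tool_pos: [0.3629, 0.2829, 0.0851]
tool_rot: [-0.001, 0.995, 0.096, 0.001]
contact_force: [0.4, -0.3, 0.5]
gripper_width: 1.002
grasp_force: 0.0
```

play_rows --series '[[[0,0,-0.025,0,0,0,1],[0,0,-0.025,0,0,0,1],[0,0,-0.012,0,0,0,1],[0,0,-0.005,0,0,0,1],[0,0,0,0,0,0,1],[0,0,0,0,0,0,0.5],[0,0,0,0,0,0,0.5],[0,0,0,0,0,0,0.5],[0,0,0,0,0,0,0.5],[0,0,0,0,0,0,0.5]]]'

```text
time: 31.35
tool_pos: [0.3635, 0.2831, 0.0181]
tool_rot: [-0.001, 0.995, 0.096, 0.002]
contact_force: [0.1, -0.9, 5.8]
gripper_width: 0.677
grasp_force: 64.6
```

play_rows --series '[[[0,0,0,0,0,0,0.5],[0,0,0,0,0,0,0.5],[0,0,0,0,0,0,0.5]]]'

```text
time: 31.65
tool_pos: [0.3635, 0.2831, 0.0181]
tool_rot: [-0.001, 0.995, 0.096, 0.002]
contact_force: [-0.0, 0.2, 6.2]
gripper_width: 0.679
grasp_force: 64.7
```

Run:
```python
from meas import *
f=grab('top','top5.png'); im=f['frame']; hsv=cv2.cvtColor(im,cv2.COLOR_BGR2HSV)
ir=lambda a,b:cv2.inRange(hsv,np.array(a),np.array(b))
for n,m,X,r,R in [('knob',ir((0,60,20),(20,255,140)),[.558,.0145,.064],12,.018),('jar',ir((5,90,60),(25,255,255)),[.64,.032,.056],20,.0335),('saucer',ir((0,0,120),(180,70,255)),[.5786,-.0887,.014],24,.055)]:
    u=proj(f,X); c=blob(f,m,tuple(int(v) for v in u.round()),r)
    print(n,u,None if c is None else (cv2.boundingRect(c),farfit(f,c,X[2],R),circ(f,c,X[2])))
a,b=proj(f,[.59,.02,.03]).astype(int)
g=grab('side')['frame'];c,d=274,180
cv2.imwrite('pics/v5.png',np.hstack([cv2.resize(i[y-60:y+60,x-78:x+78],(390,300),interpolation=cv2.INTER_CUBIC) for i,x,y in((im,a,b),(g,c,d))]))
```

```text
knob [259.51312089 140.77024628] ((252, 130, 15, 19), (array([0.5649, 0.0172]), 0.0027), array([0.5625, 0.0145, 0.0246]))
jar [252.24937865 109.85155955] ((238, 97, 29, 28), (array([0.6407, 0.0328]), 0.0017), array([0.6399, 0.0323, 0.037 ]))
saucer [299.42512018 136.38241603] ((279, 116, 42, 42), (array([ 0.5776, -0.0884]), 0.0008), array([ 0.5789, -0.0887,  0.0552]))
```

View pics/v5.png

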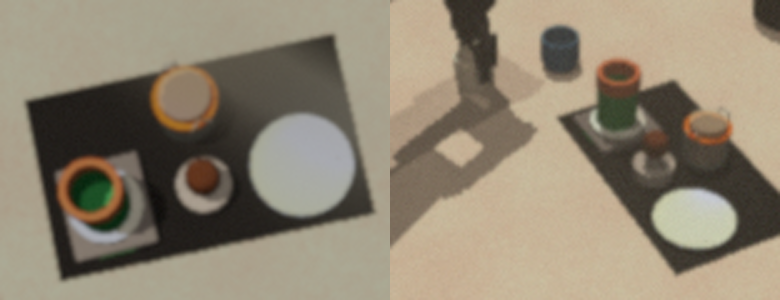

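The tamper stands midway at (204,185), the jar is behind it at (185,97) with a small gap, and the stack is fine. The white cup is gripped, so I'll carry it to the saucer.

play_rows --series '[[[0,0,0.01,0,0,0,0.5],[0,0,0.025,0,0,0,0.5],[0,0,0.035,0,0,0,0.5],[0,0,0.04,0,0,0,0.5],[0,0,0.04,0,0,0,0.5],[0.005,-0.01,0.025,0,0,0,0.5],[0.012,-0.02,0.005,0,0,0,0.5],[0.016,-0.028,0,0,0,0,0.5],[0.016,-0.028,0,0,0,0,0.5],[0.016,-0.028,0,0,0,0,0.5]]]'

```text
time: 32.75
tool_pos: [0.4269, 0.1671, 0.1964]
tool_rot: [0.0, 0.995, 0.096, -0.0]
contact_force: [0.3, 0.6, -0.9]
gripper_width: 0.677
grasp_force: 64.4
```

play_rows --series '[[[0.016,-0.028,0,0,0,0,0.5],[0.016,-0.028,0,0,0,0,0.5],[0.016,-0.028,0,0,0,0,0.5],[0.016,-0.028,0,0,0,0,0.5],[0.016,-0.028,0,0,0,0,0.5],[0.016,-0.028,0,0,0,0,0.5],[0.016,-0.028,0,0,0,0,0.5],[0.016,-0.028,0,0,0,0,0.5],[0.014,-0.022,0,0,0,0,0.5],[0.008,-0.012,0,0,0,0,0.5]]]'

```text
time: 33.75
tool_pos: [0.5771, -0.0913, 0.1961]
tool_rot: [-0.0, 0.995, 0.095, -0.0]
contact_force: [-0.0, 0.4, -1.5]
gripper_width: 0.677
grasp_force: 64.4
```

play_rows --series '[[[0,0,-0.02,0,0,0,0.5],[0,0,-0.03,0,0,0,0.5],[0,0,-0.03,0,0,0,0.5],[0,0,-0.03,0,0,0,0.5],[0,0,-0.02,0,0,0,0.5],[0,0,0,0,0,0,0.5],[0,0,0,0,0,0,0.5],[0,0,0,0,0,0,0.5]]]'

```text
time: 34.55
tool_pos: [0.5782, -0.0898, 0.0683]
tool_rot: [0.001, 0.995, 0.096, 0.001]
contact_force: [0.7, -0.5, -0.0]
gripper_width: 0.678
grasp_force: 64.4
```

play_rows --series '[[[0.001,0.001,-0.015,0,0,0,0.5],[0,0,-0.012,0,0,0,0.5],[0,0,-0.006,0,0,0,0.5],[0,0,-0.004,0,0,0,0.5],[0,0,-0.002,0,0,0,0.5],[0,0,-0.002,0,0,0,0.5],[0,0,0,0,0,0,0.5],[0,0,0,0,0,0,0.5]]]'

```text
time: 35.35
tool_pos: [0.5776, -0.0886, 0.0272]
tool_rot: [-0.0, 0.995, 0.096, -0.001]
contact_force: [-6.7, 1.5, 12.1]
gripper_width: 0.68
grasp_force: 65.7
```

Contact. I'll release, lift, and move the arm clear towards the robot's right.

play_rows --series '[[[0,0,0,0,0,0,0.75],[0,0,0,0,0,0,0.85],[0,0,0,0,0,0,0.95],[0,0,0,0,0,0,0.95],[0,0,0.01,0,0,0,0.95],[0,0,0.03,0,0,0,0.95],[0,0,0.04,0,0,0,0.95],[0,0,0.04,0,0,0,0.95],[0,0,0.03,0,0,0,0.95],[-0.01,-0.015,0,0,0,0,0.95]]]'

```text
time: 36.35
tool_pos: [0.5718, -0.104, 0.1828]
tool_rot: [0.002, 0.995, 0.097, 0.006]
contact_force: [-0.4, -0.5, 0.8]
gripper_width: 0.951
grasp_force: 0.0
```

play_rows --series '[[[-0.015,-0.03,0,0,0,0,1],[-0.015,-0.035,0,0,0,0,1],[-0.015,-0.035,0,0,0,0,1],[-0.015,-0.035,0,0,0,0,1],[-0.015,-0.035,0,0,0,0,1],[-0.015,-0.035,0,0,0,0,1],[-0.01,-0.02,0,0,0,0,1],[0,0,0,0,0,0,1],[0,0,0,0,0,0,1],[0,0,0,0,0,0,1]]]'

```text
time: 37.35
tool_pos: [0.468, -0.3279, 0.175]
tool_rot: [-0.0, 0.995, 0.096, -0.0]
contact_force: [0.1, -0.3, 0.1]
gripper_width: 1.001
grasp_force: 0.0
```

Run:
```python
from meas import *
f=grab('top','top6.png'); im=f['frame']; hsv=cv2.cvtColor(im,cv2.COLOR_BGR2HSV)
ir=lambda a,b:cv2.inRange(hsv,np.array(a),np.array(b))
for n,m,X,r,R in [('ring',ir((0,90,60),(18,255,255)),[.538,.119,.108],24,.031),('jar',ir((5,90,60),(25,255,255)),[.64,.032,.056],20,.0335)]:
    u=proj(f,X); c=blob(f,m,tuple(int(v) for v in u.round()),r)
    print(n,cv2.boundingRect(c),farfit(f,c,X[2],R),circ(f,c,X[2]))
a,b=proj(f,[.59,.02,.03]).astype(int); out=im.copy()
g=grab('side')['frame'];c,d=294,190
k=[cv2.resize(i[y-60:y+60,x-78:x+78],(390,300),interpolation=cv2.INTER_CUBIC) for i,x,y in((im,a,b),(g,c,d))]
for X,R in(([.5784,-.0887,.063],.03),([.5584,.0147,.026],.029),([.5584,.0147,.062],.018)):
    for t in np.linspace(0,6.28,50):
        u=(proj(f,[X[0]+R*np.cos(t),X[1]+R*np.sin(t),X[2]])+.5-[a-78,b-60])*2.5
        cv2.circle(k[0],(int(u[0]),int(u[1])),0,(255,0,255),-1)
cv2.imwrite('pics/v6.png',np.hstack(k))
```

```text
ring (201, 133, 28, 28) (array([0.5384, 0.1215]), 0.0012) [0.5375 0.1201 0.0339]
jar (238, 97, 29, 28) (array([0.6407, 0.033 ]), 0.0017) [0.6392 0.0327 0.0371]
```

View pics/v6.png

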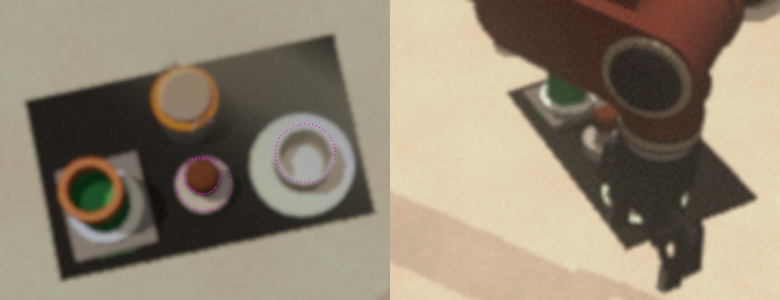

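The white cup and tamper match their predicted outlines to within a pixel or so, and all five parts are upright and released. I'll hand the job in.

```bash
python3 -c "
from plant import manip
print(manip.job_done())"
```

```text
the job is handed in; nothing more can be done
None
```

The espresso station is laid out and handed in at about 37 s. By the camera, all five parts stand upright within the placing tolerances, and the arm went nowhere near the blue cup or the shaker; the hand-in returned no verdict.

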